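# Portion mosaic tiles and present the red dish

### The arm

A 6-joint arm with a two-finger parallel gripper is mounted at the origin on the work surface. World frame = base frame: x ahead of the robot, y to its left, z up, the work surface at z = 0. Lengths are in mm, angles in degrees, forces in N, time in s.
With the tool pointing down it reaches from about 325 to 1000 mm from the base axis. Payload 5.1 kg.
Tool frame: the origin (TCP) lies at the very end of the fingers, on their centre line; the grasp point (between the pads) lies 19 mm behind it; z points along the fingers, y is the line along which they close (so a half turn about z gives the same grasp; the last joint's range is limited). The gripper opens to 85 mm and grips with 20 to 120 N. Pads are 22 mm wide; open, the fingers measure 114 mm over their backs; the gripper's body (76 mm by 85 mm) begins 54 mm behind the grasp point. The pads swing forward as they close: fully open they stand 13 mm farther back than shut.
Start: joints at [-81.337, 7.093, 94.555, -0, 78.352, -4.733], TCP at [150.557, -632.311, 231.322] pointing down, gripper open.
Joint ranges: [-149.61, 149.61], [-58.7, 133.49], [1.44, 155.28], [-77.14, 257.14], [18.33, 153.61], [-166.67, 166.67]. Speed limits (degrees/s): [147.25, 147.25, 180, 180, 180, 180].

### API

Orientations are given as [roll, pitch, yaw] about the fixed x, y, z axes, in that order (R = Rz(yaw) Ry(pitch) Rx(roll)).
In Python, from bench import sensors, eyes, sign_off gives the robot as it stands.
- The arm moves only by the tool send_rows, never from a script. Its argument "motion" is a list of rows, each an object of numbers: "x", "y", "z": the shift along the tool's x, y, z in mm; "wx", "wy", "wz": the turn, a rotation vector about the tool's x, y, z in degrees; "jaw": the opening, from 0 (shut) to 1 (fully open). A call has 1 to 5 rows; each row shifts and turns the commanded pose from where the row before left it, along the tool's axes as they then stand; what a row does not reach is not made up. A row lasts 1/8 s, in which the tool goes at most 62.5 mm and 10.7 degrees, less where a joint would pass 70% of its speed; a pose out of reach is approached as far as the arm can. A call is refused whole if a number of a shift passes 62.5 or a number of a turn 10.7, either way. A call with a gripper value outside its range is refused whole. The fingers move at their own pace and stop on an object; "squeeze" is the grip in N (left out, the last holds). Time passes only in rows, so rows that do not move let the fingers close. It gives the time, the measured TCP pose, the force, the opening and the grip force at its end, in the units of the state.
- sensors.get_obs(): the state, without advancing time (a new reading comes with each control period).
- eyes.grab_frame(name): name is "scene" or "top"; returns a dict with "img" (384x512x3 uint8, red, green, blue), "camera_matrix" (3x3 intrinsics, pixels), "R" (3x3) and "t" (3): a world point X has camera coordinates R X + t. Camera axes: x right, y down, z forward; pixel columns grow to the right and rows downward; lengths in mm; the calibration is good to about 2 mm. A picture is of the moment at which its call begins. There is no depth.
- sign_off(): hands the job in; it is judged then, once.
The state is a dict: "t": time; "joint_positions": joint angles; "joint_velocities": joint speeds; "tau": joint torques, N m; "ee_pos": TCP position; "tool_rot": TCP orientation; "contact_force": force on the tool from outside, world axes, zero at the start; "moment": the same for the moment, N m; "opening": opening from 0.0 (shut) to 1.0 (fully open); "grasp_force": force on a finger pad.
Only numpy, scipy, OpenCV 4.12 (cv2) and the standard library are available. Lean on these libraries where they do the work, as an engineer would, in place of code of your own. Each camera call takes 0.05 s, during which the arm holds its last target. There are 200 camera calls.

### The job

At the mosaic bench, put exactly three of the five blue tiles from the white board into the red dish of the carousel and leave the other two on the board. Then turn the carousel until the red dish faces front, at the yellow arrow of the base, and hold the carousel still there: finish while your gripper is still holding it. Leave the glue bottle, the cup of sticks and the white canister where they are.

Things in the scene. Friction and masses are not known exactly. Their poses are not given: they have to be found in the camera images.
- carousel_base: fixed foot of the carousel: black disc, 160 mm across, 20 mm high, with a flat yellow arrow (6 mm high) that sticks out from under the deck and marks the front. Origin on the turning axis at table height; the arrow lies along its -x axis, tip about 245 mm from the axis, and points roughly to the robot (up to 0.8 rad off world -x)
- carousel: turning part: wooden deck 270 mm across, top 34 mm above the table; origin on the axis, 22 mm above the table. Turns both ways about the vertical without stops; friction (0.05 N m) keeps it where left. Carries four open dishes centred 85 mm from the axis, a quarter turn apart: one red, empty, on its -x axis; three white with stock tiles. Four dark finger posts stand between them
- red_dish (a point): centre of the inner floor of the red dish, 38 mm above the table. The dish is open, inner diameter 66 mm at the floor and 74 mm at the rim, wall 3 mm, inner depth 24 mm, so the rim is 62 mm above the table
- front_spot (a point): point fixed on the base, above the arrow, 85 mm from the turning axis and 38 mm above the table: where point red_dish must be when the red dish faces front
- post0 (a point): top centre of one of the four identical dark wooden finger posts on the turning deck: upright round dowel, diameter 16 mm, 71 mm tall above the deck, top 105 mm above the table, 112 mm from the turning axis. It is fixed to the deck and turns with it. The gripper can take it from above. Seen from above it stands 45 degrees counter-clockwise from the red dish
- post1 (a point): top centre of one of the four identical dark wooden finger posts on the turning deck: upright round dowel, diameter 16 mm, 71 mm tall above the deck, top 105 mm above the table, 112 mm from the turning axis. It is fixed to the deck and turns with it. The gripper can take it from above. Seen from above it stands 135 degrees counter-clockwise from the red dish
- post2 (a point): top centre of one of the four identical dark wooden finger posts on the turning deck: upright round dowel, diameter 16 mm, 71 mm tall above the deck, top 105 mm above the table, 112 mm from the turning axis. It is fixed to the deck and turns with it. The gripper can take it from above. Seen from above it stands 225 degrees counter-clockwise from the red dish
- post3 (a point): top centre of one of the four identical dark wooden finger posts on the turning deck: upright round dowel, diameter 16 mm, 71 mm tall above the deck, top 105 mm above the table, 112 mm from the turning axis. It is fixed to the deck and turns with it. The gripper can take it from above. Seen from above it stands 315 degrees counter-clockwise from the red dish
- board: fixed flat white picking board, 180 (x) by 240 (y) by 8 mm thick; origin at the centre of its underside, so its top is 8 mm above the origin
- tile0: loose blue mosaic tile, 24 by 24 by 8 mm, about 12 g, lying flat on the board; origin at the centre of its underside; all five are alike
- tile1: loose blue mosaic tile, 24 by 24 by 8 mm, about 12 g, lying flat on the board; origin at the centre of its underside; all five are alike
- tile2: loose blue mosaic tile, 24 by 24 by 8 mm, about 12 g, lying flat on the board; origin at the centre of its underside; all five are alike
- tile3: loose blue mosaic tile, 24 by 24 by 8 mm, about 12 g, lying flat on the board; origin at the centre of its underside; all five are alike
- tile4: loose blue mosaic tile, 24 by 24 by 8 mm, about 12 g, lying flat on the board; origin at the centre of its underside; all five are alike
- glue: bystander: white glue bottle with orange cap, diameter 44 mm, 120 mm tall, standing; origin at the centre of its underside
- stick_cup: bystander: grey cup, 80 mm across, 100 mm high, with wooden sticks standing out of it to 160 mm; origin at the centre of its underside
- canister: bystander: white lidded canister, 90 mm across, 132 mm tall; origin at the centre of its underside

How it is judged (in metres and radians):
On the way, in this order (a step that is already met when the one before it is completed fails the run):
1. exactly three blue tiles lie in the red dish, the other two on the board (((distance between each of tile0, tile1, tile2 and red_dish below 0.036 m and distance between each of tile3, tile4 and board below 0.145 m) or (distance between each of tile0, tile1, tile3 and red_dish below 0.036 m and distance between each of tile2, tile4 and board below 0.145 m) or (distance between each of tile0, tile1, tile4 and red_dish below 0.036 m and distance between each of tile2, tile3 and board below 0.145 m) or (distance between each of tile0, tile2, tile3 and red_dish below 0.036 m and distance between each of tile1, tile4 and board below 0.145 m) or (distance between each of tile0, tile2, tile4 and red_dish below 0.036 m and distance between each of tile1, tile3 and board below 0.145 m) or (distance between each of tile0, tile3, tile4 and red_dish below 0.036 m and distance between each of tile1, tile2 and board below 0.145 m) or (distance between each of tile0, tile4 and board below 0.145 m and distance between each of tile1, tile2, tile3 and red_dish below 0.036 m) or (distance between each of tile0, tile3 and board below 0.145 m and distance between each of tile1, tile2, tile4 and red_dish below 0.036 m) or (distance between each of tile0, tile2 and board below 0.145 m and distance between each of tile1, tile3, tile4 and red_dish below 0.036 m) or (distance between each of tile0, tile1 and board below 0.145 m and distance between each of tile2, tile3, tile4 and red_dish below 0.036 m)) and height (world z) of each of tile0, tile1, tile2, tile3, tile4 above 0.004 m), for 0.3 s.
2. the red dish is turned to the front, over the arrow (horizontal distance between red_dish and front_spot below 0.014 m), for 0.2 s.
At the end, for the whole second after the job is handed in: Three blue tiles lie in the red dish (within 36 mm of its floor centre), two on the board (within 145 mm of its origin), none on the table; the red dish is within 14 mm (9 degrees) of the front spot; the carousel is still (below 0.05 rad/s) and the fingers hold it with over 1.5 N (all of step 1 and horizontal distance between red_dish and front_spot below 0.014 m and angular speed of carousel below 0.05 rad/s and contact force between the fingers and carousel above 1.5 N); the arm keeps its last pose, push and grip.
It fails at once if the glue is shoved or knocked over (moved over 20 mm, or tipped) (distance of glue from where it was at the start of the episode above 0.02 m or angle between glue's own z axis and vertical above 0.3 rad).
It fails at once if the stick cup is shoved or knocked over (moved over 20 mm, or tipped) (distance of stick_cup from where it was at the start of the episode above 0.02 m or angle between stick_cup's own z axis and vertical above 0.3 rad).
It fails at once if the canister is shoved or knocked over (moved over 20 mm, or tipped) (distance of canister from where it was at the start of the episode above 0.02 m or angle between canister's own z axis and vertical above 0.3 rad).
It also fails if it takes over 72 s, if anything falls off the work surface, if the arm or the gripper's body presses on something with over 40 N, if the wrist force passes 120 N, or if a joint passes its speed limit or range.

## Working session

There is one attempt and no reset: what is moved stays moved. The work goes in short steps, Python scripts to look and compute and a tool call to move; the robot and the scene stay as the last step left them, time stands still between calls to the robot, and variables do not carry over. Pictures are saved under pics/ and viewed, at most 10 in all, crops included, and the job is handed in when it is done.

Besides the shell and the picture viewer there is one more tool, called after "Emit:" by a JSON object that holds its "op" and its "data", one argument or row to a line. send_rows: Moves the arm, as the interface text tells. Its arguments: {"type":"object","properties":{"motion":{"type":"array"},"squeeze":{"type":"number"}},"required":["motion"]}

```bash
ls; mkdir -p pics; python3 - <<'E'
from bench import sensors, eyes
import cv2,pickle,numpy as np
F={n:eyes.grab_frame(n) for n in("scene","top")}
pickle.dump(F,open("f0.pkl","wb"))
cv2.imwrite("pics/a.png",cv2.cvtColor(np.vstack([F["top"]["img"][:300],F["scene"]["img"][:300]]),cv2.COLOR_RGB2BGR))
for n in F:
  cv2.imwrite(f"pics/{n}0.png",cv2.cvtColor(F[n]["img"],cv2.COLOR_RGB2BGR)); f=F[n]; print(n,f["camera_matrix"],-f["R"].T@f["t"],f["R"])
print(sensors.get_obs())
E
```

```text
pics
scene [[482.64233185   0.         256.91630052]
 [  0.         482.64233185 184.89222409]
 [  0.           0.           1.        ]] [1145.31029767 -903.96882836 1433.70623033] [[ 0.85974296  0.51067449 -0.00732149]
 [ 0.40082383 -0.68355005 -0.60999966]
 [-0.31651587  0.52150829 -0.79236785]]
top [[377.74654191   0.         254.5197946 ]
 [  0.         377.74654191 191.73083803]
 [  0.           0.           1.        ]] [ 428.58457213    5.35476078 1150.66467141] [[ 0.00623353 -0.99994837  0.00802529]
 [-0.98801137 -0.00739671 -0.15420385]
 [ 0.15425525 -0.00696784 -0.98800646]]
{'t': 0.1, 'joint_positions': array([-8.13386710e+01,  7.13070436e+00,  9.46261679e+01, -1.06918898e-03,
        7.83529803e+01, -4.73135652e+00]), 'joint_velocities': array([ 0.09577171, -0.01173067, -0.1049055 , -0.08101177, -0.03915444,
       -0.00217669]), 'tau': array([ 2.09481635e-05, -4.24931288e+01, -3.66653430e+01, -3.37025256e-05,
        3.91919195e-03,  1.08263905e-06]), 'ee_pos': array([ 150.45217016, -631.77586794,  230.16619937]), 'tool_rot': array([-1.79890435e+02, -8.01787401e-03,  1.33928947e+01]), 'contact_force': array([ 0.23660527,  0.36964356, -0.45155531]), 'moment': array([-0.05133861,  0.0040516 ,  0.00276956]), 'grasp_force': 0.0, 'opening': 1.0019387088641425}
```

View pics/top0.png

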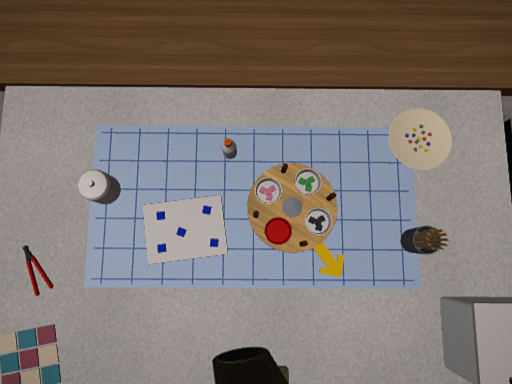

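View pics/scene0.png

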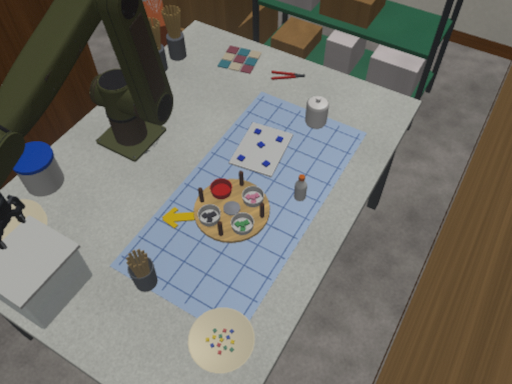

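Top view: five tiles on the board near (161,216), (207,210), (181,232), (162,248) and (214,243). The carousel axis is near (292,207), with the red dish at (278,231) and the arrow tip near (343,277). The posts are at about (284,168), (331,196), (304,243) and (256,214), the glue is at (229,148) and the canister at (94,185). The scene view agrees.

```bash
cat > h.py <<'E'
import cv2,numpy as np,pickle
from bench import sensors, eyes
def cast(f,uv,z):
    uv=np.atleast_2d(np.float64(uv)); r=np.c_[(uv-f["camera_matrix"][:2,2])/f["camera_matrix"][0,0],np.ones(len(uv))]@f["R"]
    c=-f["R"].T@f["t"]; return c+r*((z-c[2])/r[:,2])[:,None]
def hsv(f): return cv2.cvtColor(f["img"],cv2.COLOR_RGB2HSV)
def blobs(m,amin=15):
    n,l,s,c=cv2.connectedComponentsWithStats(m.astype(np.uint8)); return [(l==i,s[i,4],c[i]) for i in range(1,n) if s[i,4]>=amin]
def mask(f,k):
    h=hsv(f);H,S,V=h[...,0],h[...,1],h[...,2]
    if k=="blue": return (H>108)&(H<130)&(S>180)&(V>60)
    if k=="red": return ((H<5)|(H>174))&(S>180)&(V>60)
    if k=="yellow": return (H>18)&(H<30)&(S>200)&(V>150)
def tiles(f):
    out=[]
    for m,a,c in blobs(mask(f,"blue")):
        ys,xs=np.nonzero(m); w=cast(f,np.c_[xs,ys],16)[:,:2]
        (cx,cy),wh,an=cv2.minAreaRect(np.float32(w)); out.append((w.mean(0).round(1),np.round(wh,0),round(an,0),a))
    return out
E
python3 - <<'E'
from h import *
F=pickle.load(open("f0.pkl","rb"))
for n in F:
  f=F[n]; print(n)
  for t in tiles(f): print(*t)
  for m,a,c in blobs(mask(f,"red")): print("red",a,c,cast(f,c,45)[0])
  for m,a,c in blobs(mask(f,"yellow"),60):
    ys,xs=np.nonzero(m); w=cast(f,np.c_[xs,ys],6)[:,:2]; print("yel",a,w.mean(0),w.min(0),w.max(0))
# wood deck ellipse in top
f=F["top"];h=hsv(f); roi=np.zeros(h.shape[:2],bool); roi[155:262,240:345]=1
m=roi&~((h[...,0]>95)&(h[...,0]<125)&(h[...,1]>60)&(h[...,2]>110))&~mask(f,"yellow")
m=cv2.morphologyEx(m.astype(np.uint8),cv2.MORPH_OPEN,np.ones((5,5)))
c=max(cv2.findContours(m,0,cv2.CHAIN_APPROX_NONE)[0],key=cv2.contourArea)
w=cast(f,c[:,0,:],34)[:,:2].astype(np.float32); print("deck",cv2.minEnclosingCircle(w),cv2.fitEllipse(w))
# hub (grey) disc
m=(h[...,1]<60)&roi
for m,a,c in blobs(m,60): print("grey",a,c,cast(f,c,38)[0])
# dark posts
m=(h[...,2]<75)&(~((h[...,0]<5)|(h[...,0]>174)) )&roi
for m,a,c in blobs(m,10):
  ys,xs=np.nonzero(m); print("dark",a,c,xs.min(),xs.max(),ys.min(),ys.max(),cast(f,c,70)[0].round(0))
cv2.imwrite("pics/crop1.png",cv2.resize(cv2.cvtColor(f["img"][140:290,130:360],cv2.COLOR_RGB2BGR),None,fx=3.4,fy=3.4,interpolation=cv2.INTER_CUBIC))
E
```

```text
scene
[-240.1 -296.3] [127. 165.] 26.0 874
[457.3 112.6] [15. 16.] 84.0 15
red 162 [220.74074074 189.31481481] [488.26218652 -73.31757948  45.        ]
yel 258 [ 403.72340502 -231.84284878] [ 360.85492822 -269.75509395] [ 457.47440713 -190.87608187]
top
[550.2 142.2] [20. 20.] 79.0 47
[532.3 280.4] [18. 21.] 0.0 48
[483.4 216.8] [21. 20.] 72.0 49
[452.  117.4] [21. 18.] 81.0 46
[435.  272.9] [20. 21.] 3.0 52
red 560 [277.84107143 230.60535714] [486.94574078 -71.19011107  45.        ]
red 112 [ 41.34821429 272.02678571] [364.65920168 604.66280326  45.        ]
red 109 [ 31.83486239 277.31192661] [349.76449614 630.26976823  45.        ]
yel 487 [ 400.08996984 -227.63287968] [ 358.77334685 -268.77549777] [ 452.75283453 -182.28999675]
deck ((564.1568603515625, -107.64957427978516), 195.91116333007812) ((558.5956420898438, -109.25460815429688), (319.7755432128906, 324.8350830078125), 16.835363388061523)
grey 67 [245.91044776 157.08955224] [708.12932651  24.20359267  38.        ]
grey 155 [268.4516129  157.38709677] [707.76768867 -43.98238459  38.        ]
grey 156 [296.5 157.5] [ 708.1169
[... 1047 characters left out ...]
     ]
grey 135 [259.23703704 242.23703704] [453.11235497 -17.2003159   38.        ]
grey 628 [281.74044586 255.85509554] [414.29745086 -82.77141487  38.        ]
grey 144 [245.5 255.5] [414.66908462  22.53479042  38.        ]
dark 39 [284.07692308 167.92307692] 281 287 164 172 [668. -88.  70.]
dark 10 [304.5 170.9] 300 309 170 172 [ 660. -148.   70.]
dark 16 [261.5625 181.8125] 257 267 179 187 [627. -23.  70.]
dark 42 [330.9047619  196.26190476] 326 335 193 200 [ 586. -223.   70.]
dark 31 [255.58064516 213.83870968] 253 258 211 217 [533.  -6.  70.]
dark 124 [317.06451613 221.89516129] 309 324 216 230 [ 511. -182.   70.]
dark 31 [303.03225806 243.09677419] 299 306 241 245 [ 451. -141.   70.]
```

View pics/crop1.png

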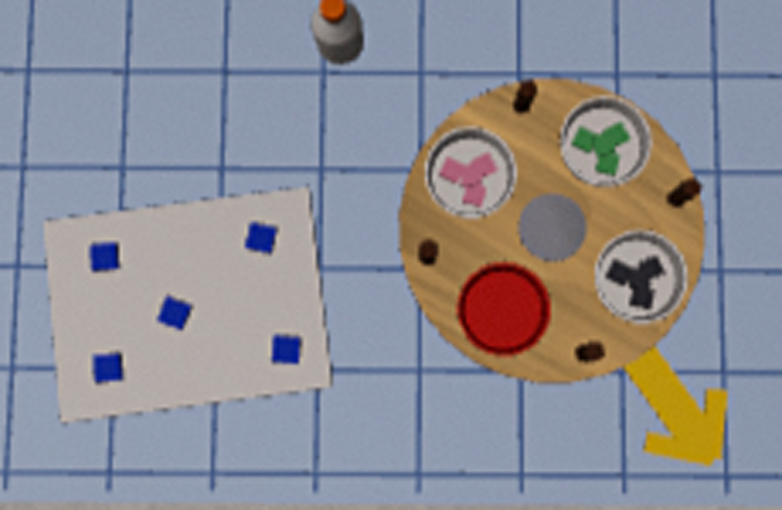

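The crop confirms the layout: the red dish is lower left of the hub, about 66° clockwise (seen from above) of the arrow, and no tile touches another. By the numbers, the axis is about (559.5, -114), the dish radius 84 and the post radius 112, which match the given 85 and 112. Next I need the tile angles at sub-pixel level.

```bash
cat >> h.py <<'E'
def tiles2(f,k=8):
    out=[]
    for m,a,c in blobs(mask(f,"blue")):
        u,v=np.int32(c)-9; p=cv2.resize(f["img"][v:v+20,u:u+20],None,fx=k,fy=k,interpolation=cv2.INTER_CUBIC)
        g=p[...,0]
        _,b=cv2.threshold(g,0,255,cv2.THRESH_BINARY_INV+cv2.THRESH_OTSU)
        q=max(cv2.findContours(b,0,cv2.CHAIN_APPROX_NONE)[0],key=cv2.contourArea)[:,0,:]
        w=cast(f,(q+.5)/k-.5+[u,v],16)[:,:2]; (cx,cy),wh,an=cv2.minAreaRect(np.float32(w))
        out.append((round(cx,1),round(cy,1),np.round(wh,1),round(an%90,1)))
    return out
def togo(x,y,z,yaw=None):
    o=sensors.get_obs(); p=o["ee_pos"]; a=np.radians(o["tool_rot"][2]); d=np.array([x,y,z])-p; c,s=np.cos(a),np.sin(a)
    print("t %.2f"%o["t"],"tool shift",np.round([c*d[0]+s*d[1],s*d[0]-c*d[1],-d[2]],1),"wz",None if yaw is None else round((o["tool_rot"][2]-yaw+180)%360-180,1),"pos",p.round(1),"rot",o["tool_rot"].round(1),"open",round(o["opening"],2),"F",o["contact_force"].round(1),round(o["grasp_force"],1))
E
python3 - <<'E'
from h import *
F=pickle.load(open("f0.pkl","rb"))
for t in tiles2(F["top"]): print(*t)
togo(550,142,120,80)
E
```

```text
550.3 142.4 [25.5 24.9] 77.8
532.6 280.0 [25.2 25.4] 5.6
483.4 216.4 [25.4 24.4] 69.8
452.6 117.6 [24.9 24.2] 87.1
435.6 272.9 [24.6 26. ] 8.3
t 0.10 tool shift [ 567.9 -660.2  110.2] wz -66.6 pos [ 150.5 -631.8  230.2] rot [-179.9   -0.    13.4] open 1.0 F [ 0.2  0.4 -0.5] 0.0
```

Emit:
{"op": "send_rows", "data": {
  "motion": [
    {"x": 38, "y": -44, "z": 4, "jaw": 0.6},
    {"x": 38, "y": -44, "z": 4, "jaw": 0.6},
    {"x": 38, "y": -44, "z": 4, "jaw": 0.6},
    {"x": 38, "y": -44, "z": 4, "jaw": 0.6},
    {"x": 38, "y": -44, "z": 4, "jaw": 0.6}
  ]
}}

```text
invalid input at $.motion[0]: expected keys x, y, z, wx, wy, wz, jaw
```

Emit:
{"op": "send_rows", "data": {
  "motion": [
    {"x": 38, "y": -44, "z": 4, "jaw": 0.6},
    {"x": 38, "y": -44, "z": 4, "jaw": 0.6},
    {"x": 38, "y": -44, "z": 4, "jaw": 0.6},
    {"x": 38, "y": -44, "z": 4, "jaw": 0.6},
    {"x": 38, "y": -44, "z": 4, "jaw": 0.6}
  ]
}}

```text
invalid input at $.motion[0]: expected keys x, y, z, wx, wy, wz, jaw
```

Emit:
{"op": "send_rows", "data": {
  "motion": [
    {"x": 38, "y": -44, "z": 4, "jaw": 0.6},
    {"x": 38, "y": -44, "z": 4, "jaw": 0.6},
    {"x": 38, "y": -44, "z": 4, "jaw": 0.6},
    {"x": 38, "y": -44, "z": 4, "jaw": 0.6},
    {"x": 36, "y": -44, "z": 4, "jaw": 0.6}
  ]
}}

```text
invalid input at $.motion[0]: expected keys x, y, z, wx, wy, wz, jaw
```

Emit:
{"op": "send_rows", "data": {
  "motion": [
    {"wz": 8.5, "z": 15, "jaw": 0.6},
    {"wz": 8.5, "z": 15, "jaw": 0.6},
    {"wz": 8.5, "z": 15, "jaw": 0.6},
    {"z": 0},
    {"z": 0}
  ]
}}

```text
invalid input at $.motion[0]: expected keys x, y, z, wx, wy, wz, jaw
```

```bash
python3 -c "
from h import *
togo(550.5,142.4,10,-12.2)"
```

```text
t 0.10 tool shift [ 568.5 -660.5  220.2] wz 25.6 pos [ 150.5 -631.8  230.2] rot [-179.9   -0.    13.4] open 1.0 F [ 0.2  0.4 -0.5] 0.0
```

All keys are needed in every row.

Emit:
{"op": "send_rows", "data": {
  "motion": [
    {"x": 38, "y": -44, "z": 4, "wx": 0, "wy": 0, "wz": 0, "jaw": 0.6},
    {"x": 38, "y": -44, "z": 4, "wx": 0, "wy": 0, "wz": 0, "jaw": 0.6},
    {"x": 38, "y": -44, "z": 4, "wx": 0, "wy": 0, "wz": 0, "jaw": 0.6},
    {"x": 38, "y": -44, "z": 4, "wx": 0, "wy": 0, "wz": 0, "jaw": 0.6},
    {"x": 38, "y": -44, "z": 4, "wx": 0, "wy": 0, "wz": 0, "jaw": 0.6}
  ]
}}

```text
t: 0.72
ee_pos: [284.8, -372.3, 210.7]
tool_rot: [-180.0, -0.0, 13.4]
contact_force: [0.6, -1.0, -0.3]
opening: 0.595
grasp_force: 0.0
```

Emit:
{"op": "send_rows", "data": {
  "motion": [
    {"x": 38, "y": -44, "z": 4, "wx": 0, "wy": 0, "wz": 0, "jaw": 0.6},
    {"x": 38, "y": -44, "z": 4, "wx": 0, "wy": 0, "wz": 0, "jaw": 0.6},
    {"x": 38, "y": -44, "z": 4, "wx": 0, "wy": 0, "wz": 0, "jaw": 0.6},
    {"x": 38, "y": -44, "z": 4, "wx": 0, "wy": 0, "wz": 0, "jaw": 0.6},
    {"x": 38, "y": -44, "z": 4, "wx": 0, "wy": 0, "wz": 0, "jaw": 0.6}
  ]
}}

```text
t: 1.35
ee_pos: [418.6, -114.4, 191.1]
tool_rot: [180.0, -0.0, 13.4]
contact_force: [0.6, 0.1, -0.5]
opening: 0.599
grasp_force: 0.0
```

Emit:
{"op": "send_rows", "data": {
  "motion": [
    {"x": 38, "y": -44, "z": 4, "wx": 0, "wy": 0, "wz": 0, "jaw": 0.6},
    {"x": 38, "y": -44, "z": 4, "wx": 0, "wy": 0, "wz": 0, "jaw": 0.6},
    {"x": 38, "y": -44, "z": 4, "wx": 0, "wy": 0, "wz": 0, "jaw": 0.6},
    {"x": 38, "y": -44, "z": 4, "wx": 0, "wy": 0, "wz": 0, "jaw": 0.6},
    {"x": 36, "y": -44, "z": 4, "wx": 0, "wy": 0, "wz": 0, "jaw": 0.6}
  ]
}}

```text
t: 1.98
ee_pos: [550.6, 143.3, 170.8]
tool_rot: [180.0, 0.0, 13.4]
contact_force: [0.4, -0.9, 1.3]
opening: 0.599
grasp_force: 0.0
```

Emit:
{"op": "send_rows", "data": {
  "motion": [
    {"x": 0, "y": 0, "z": 15, "wx": 0, "wy": 0, "wz": 8.5, "jaw": 0.6},
    {"x": 0, "y": 0, "z": 15, "wx": 0, "wy": 0, "wz": 8.5, "jaw": 0.6},
    {"x": 0, "y": 0, "z": 15, "wx": 0, "wy": 0, "wz": 8.5, "jaw": 0.6},
    {"x": 0, "y": 0, "z": 0, "wx": 0, "wy": 0, "wz": 0, "jaw": 0.6},
    {"x": 0, "y": 0, "z": 0, "wx": 0, "wy": 0, "wz": 0, "jaw": 0.6}
  ]
}}

```text
t: 2.6
ee_pos: [550.4, 141.3, 126.7]
tool_rot: [-180.0, -0.0, -12.0]
contact_force: [-0.4, -0.5, 0.5]
opening: 0.601
grasp_force: 0.0
```

```bash
python3 -c "
from h import *
togo(550.5,142.4,10,-12.2)"
```

```text
t 2.60 tool shift [-1.000e-01 -1.100e+00  1.167e+02] wz 0.2 pos [550.4 141.3 126.7] rot [-180.   -0.  -12.] open 0.6 F [-0.4 -0.5  0.5] 0.0
```

Emit:
{"op": "send_rows", "data": {
  "motion": [
    {"x": 0, "y": -1, "z": 40, "wx": 0, "wy": 0, "wz": 0, "jaw": 0.6},
    {"x": 0, "y": 0, "z": 45, "wx": 0, "wy": 0, "wz": 0, "jaw": 0.6},
    {"x": 0, "y": 0, "z": 22, "wx": 0, "wy": 0, "wz": 0, "jaw": 0.6},
    {"x": 0, "y": 0, "z": 9, "wx": 0, "wy": 0, "wz": 0, "jaw": 0.6},
    {"x": 0, "y": 0, "z": 0, "wx": 0, "wy": 0, "wz": 0, "jaw": 0.5}
  ],
  "squeeze": 30
}}

```text
t: 3.22
ee_pos: [550.9, 142.3, 10.9]
tool_rot: [-180.0, -0.0, -12.1]
contact_force: [0.1, -0.3, -0.6]
opening: 0.501
grasp_force: 0.0
```

Emit:
{"op": "send_rows", "data": {
  "motion": [
    {"x": 0, "y": 0, "z": 0, "wx": 0, "wy": 0, "wz": 0, "jaw": 0.2},
    {"x": 0, "y": 0, "z": 0, "wx": 0, "wy": 0, "wz": 0, "jaw": 0.1},
    {"x": 0, "y": 0, "z": 0, "wx": 0, "wy": 0, "wz": 0, "jaw": 0.1},
    {"x": 0, "y": 0, "z": 0, "wx": 0, "wy": 0, "wz": 0, "jaw": 0.1}
  ]
}}

```text
t: 3.72
ee_pos: [551.9, 142.5, 12.2]
tool_rot: [-179.9, -0.2, -12.1]
contact_force: [-1.1, 0.5, 6.4]
opening: 0.266
grasp_force: 30.0
```

Emit:
{"op": "send_rows", "data": {
  "motion": [
    {"x": 0, "y": 0, "z": -30, "wx": 0, "wy": 0, "wz": 0, "jaw": 0.1},
    {"x": 0, "y": 0, "z": -45, "wx": 0, "wy": 0, "wz": 0, "jaw": 0.1},
    {"x": 0, "y": 0, "z": -45, "wx": 0, "wy": 0, "wz": 0, "jaw": 0.1},
    {"x": -4, "y": 50, "z": 0, "wx": 0, "wy": 0, "wz": 0, "jaw": 0.1},
    {"x": -4, "y": 56, "z": 0, "wx": 0, "wy": 0, "wz": 0, "jaw": 0.1}
  ]
}}

```text
t: 4.35
ee_pos: [520.5, 39.8, 131.5]
tool_rot: [-180.0, -0.1, -12.0]
contact_force: [0.2, 0.7, -0.9]
opening: 0.263
grasp_force: 29.5
```

Emit:
{"op": "send_rows", "data": {
  "motion": [
    {"x": -5, "y": 60, "z": 0, "wx": 0, "wy": 0, "wz": 0, "jaw": 0.1},
    {"x": -5, "y": 56, "z": 0, "wx": 0, "wy": 0, "wz": 0, "jaw": 0.1},
    {"x": 0, "y": 0, "z": 0, "wx": 0, "wy": 0, "wz": 0, "jaw": 0.1}
  ]
}}

```text
t: 4.72
ee_pos: [485.2, -73.8, 130.3]
tool_rot: [180.0, -0.0, -12.4]
contact_force: [0.1, 0.2, -0.2]
opening: 0.269
grasp_force: 29.5
```

```bash
python3 -c "
from h import *
togo(487,-71.5,52,-12)
cv2.imwrite('pics/b.png',cv2.cvtColor(eyes.grab_frame('scene')['img'],cv2.COLOR_RGB2BGR)[90:330,90:400])"
```

```text
t 4.72 tool shift [ 1.3 -2.6 78.3] wz -0.4 pos [485.2 -73.8 130.3] rot [180.   -0.  -12.4] open 0.27 F [ 0.1  0.2 -0.2] 29.5
```

View pics/b.png

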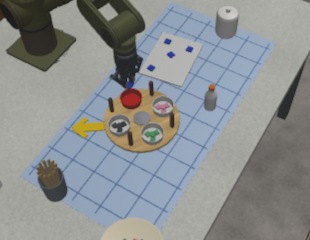

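The gripper is above the red dish at (130,95) in the crop with a tile in it, and four tiles are left on the board. Releasing.

Emit:
{"op": "send_rows", "data": {
  "motion": [
    {"x": 1, "y": -2, "z": 35, "wx": 0, "wy": 0, "wz": 0, "jaw": 0.1},
    {"x": 0, "y": 0, "z": 33, "wx": 0, "wy": 0, "wz": 0, "jaw": 0.1},
    {"x": 0, "y": 0, "z": 12, "wx": 0, "wy": 0, "wz": 0, "jaw": 0.1},
    {"x": 0, "y": 0, "z": 0, "wx": 0, "wy": 0, "wz": 0, "jaw": 0.1},
    {"x": 0, "y": 0, "z": 0, "wx": 0, "wy": 0, "wz": 0, "jaw": 0.38}
  ]
}}

```text
t: 5.4
ee_pos: [488.9, -69.1, 51.8]
tool_rot: [180.0, -0.1, -12.1]
contact_force: [0.5, 0.8, 0.7]
opening: 0.382
grasp_force: 0.0
```

Emit:
{"op": "send_rows", "data": {
  "motion": [
    {"x": 0, "y": 0, "z": 0, "wx": 0, "wy": 0, "wz": 0, "jaw": 0.38},
    {"x": 0, "y": 0, "z": 0, "wx": 0, "wy": 0, "wz": 0, "jaw": 0.38},
    {"x": 0, "y": 0, "z": -20, "wx": 0, "wy": 0, "wz": 0, "jaw": 0.38},
    {"x": 0, "y": 0, "z": -45, "wx": 0, "wy": 0, "wz": 0, "jaw": 0.6},
    {"x": 0, "y": 0, "z": -15, "wx": 0, "wy": 0, "wz": 0, "jaw": 0.6}
  ]
}}

```text
t: 6.02
ee_pos: [489.5, -69.8, 133.8]
tool_rot: [180.0, -0.3, -12.1]
contact_force: [0.9, -0.6, -0.2]
opening: 0.6
grasp_force: 0.0
```

```bash
python3 -c "
from h import *
f=eyes.grab_frame('top')
for t in tiles2(f): print(*t)
togo(452.6,117.6,11,-3)"
```

```text
532.7 280.0 [25.1 25.4] 5.6
483.4 216.3 [25.3 24.3] 70.6
452.6 117.6 [24.9 24.2] 87.1
435.7 272.9 [24.6 25.8] 7.6
t 6.08 tool shift [ -75.8 -175.5  123.6] wz -9.1 pos [489.9 -69.9 134.6] rot [180.   -0.4 -12.1] open 0.61 F [ 1.1 -1.2  1.1] 0.0
```

Emit:
{"op": "send_rows", "data": {
  "motion": [
    {"x": -19, "y": -44, "z": 0, "wx": 0, "wy": 0, "wz": 0, "jaw": 0.6},
    {"x": -19, "y": -44, "z": 0, "wx": 0, "wy": 0, "wz": 0, "jaw": 0.6},
    {"x": -19, "y": -44, "z": 0, "wx": 0, "wy": 0, "wz": 0, "jaw": 0.6},
    {"x": -19, "y": -44, "z": 20, "wx": 0, "wy": 0, "wz": -9, "jaw": 0.6},
    {"x": 0, "y": 0, "z": 40, "wx": 0, "wy": 0, "wz": 0, "jaw": 0.6}
  ]
}}

```text
t: 6.7
ee_pos: [450.5, 121.4, 70.3]
tool_rot: [-179.9, -0.2, -2.8]
contact_force: [0.6, 0.9, -0.4]
opening: 0.597
grasp_force: 0.0
```

Emit:
{"op": "send_rows", "data": {
  "motion": [
    {"x": 0, "y": 0, "z": 10, "wx": 0, "wy": 0, "wz": 0, "jaw": 0.6},
    {"x": 0, "y": 0, "z": 0, "wx": 0, "wy": 0, "wz": 0, "jaw": 0.6}
  ]
}}

```text
t: 6.95
ee_pos: [449.4, 118.3, 59.3]
tool_rot: [180.0, 0.1, -3.1]
contact_force: [-0.2, 0.8, -0.1]
opening: 0.601
grasp_force: 0.0
```

```bash
python3 -c "
from h import *
togo(452.8,117.6,11,-3)"
```

```text
t 6.95 tool shift [ 3.4  0.5 48.3] wz -0.1 pos [449.4 118.3  59.3] rot [ 1.8e+02  1.0e-01 -3.1e+00] open 0.6 F [-0.2  0.8 -0.1] 0.0
```

Emit:
{"op": "send_rows", "data": {
  "motion": [
    {"x": 3, "y": 0.5, "z": 25, "wx": 0, "wy": 0, "wz": 0, "jaw": 0.6},
    {"x": 0, "y": 0, "z": 18, "wx": 0, "wy": 0, "wz": 0, "jaw": 0.6},
    {"x": 0, "y": 0, "z": 5, "wx": 0, "wy": 0, "wz": 0, "jaw": 0.6},
    {"x": 0, "y": 0, "z": 0, "wx": 0, "wy": 0, "wz": 0, "jaw": 0.4},
    {"x": 0, "y": 0, "z": 0, "wx": 0, "wy": 0, "wz": 0, "jaw": 0.1}
  ]
}}

```text
t: 7.58
ee_pos: [454.5, 118.1, 13.8]
tool_rot: [-180.0, -0.1, -3.1]
contact_force: [0.7, -1.0, -0.2]
opening: 0.257
grasp_force: 29.4
```

Emit:
{"op": "send_rows", "data": {
  "motion": [
    {"x": 0, "y": 0, "z": 0, "wx": 0, "wy": 0, "wz": 0, "jaw": 0.1},
    {"x": 0, "y": 0, "z": 0, "wx": 0, "wy": 0, "wz": 0, "jaw": 0.1},
    {"x": 0, "y": 0, "z": -30, "wx": 0, "wy": 0, "wz": 0, "jaw": 0.1},
    {"x": 0, "y": 0, "z": -45, "wx": 0, "wy": 0, "wz": 0, "jaw": 0.1},
    {"x": 0, "y": 0, "z": -45, "wx": 0, "wy": 0, "wz": 0, "jaw": 0.1}
  ]
}}

```text
t: 8.2
ee_pos: [452.6, 118.2, 133.1]
tool_rot: [180.0, 0.1, -3.1]
contact_force: [0.9, -0.4, -0.0]
opening: 0.26
grasp_force: 29.4
```

```bash
python3 -c "
from h import *
togo(487,-71.5,60,-3)"
```

```text
t 8.20 tool shift [ 44.6 187.5  73.1] wz -0.1 pos [452.6 118.2 133.1] rot [ 1.8e+02  1.0e-01 -3.1e+00] open 0.26 F [ 0.9 -0.4 -0. ] 29.4
```

Emit:
{"op": "send_rows", "data": {
  "motion": [
    {"x": 10, "y": 45, "z": 0, "wx": 0, "wy": 0, "wz": 0, "jaw": 0.1},
    {"x": 11, "y": 49, "z": 0, "wx": 0, "wy": 0, "wz": 0, "jaw": 0.1},
    {"x": 12, "y": 49, "z": 0, "wx": 0, "wy": 0, "wz": 0, "jaw": 0.1},
    {"x": 11, "y": 44, "z": 0, "wx": 0, "wy": 0, "wz": 0, "jaw": 0.1},
    {"x": 0, "y": 0, "z": 30, "wx": 0, "wy": 0, "wz": 0, "jaw": 0.1}
  ]
}}

```text
t: 8.82
ee_pos: [489.7, -74.1, 104.8]
tool_rot: [179.9, -0.4, -3.3]
contact_force: [-0.0, 1.4, -0.3]
opening: 0.262
grasp_force: 29.5
```

Emit:
{"op": "send_rows", "data": {
  "motion": [
    {"x": 0, "y": 0, "z": 30, "wx": 0, "wy": 0, "wz": 0, "jaw": 0.1},
    {"x": 0, "y": 0, "z": 15, "wx": 0, "wy": 0, "wz": 0, "jaw": 0.1},
    {"x": 0, "y": 0, "z": 0, "wx": 0, "wy": 0, "wz": 0, "jaw": 0.1},
    {"x": 0, "y": 0, "z": 0, "wx": 0, "wy": 0, "wz": 0, "jaw": 0.1}
  ]
}}

```text
t: 9.32
ee_pos: [488.0, -71.0, 58.5]
tool_rot: [180.0, -0.1, -3.1]
contact_force: [0.7, -0.8, 0.8]
opening: 0.261
grasp_force: 29.5
```

Emit:
{"op": "send_rows", "data": {
  "motion": [
    {"x": 0, "y": 0, "z": 0, "wx": 0, "wy": 0, "wz": 0, "jaw": 0.38},
    {"x": 0, "y": 0, "z": 0, "wx": 0, "wy": 0, "wz": 0, "jaw": 0.38},
    {"x": 0, "y": 0, "z": 0, "wx": 0, "wy": 0, "wz": 0, "jaw": 0.38},
    {"x": 0, "y": 0, "z": -20, "wx": 0, "wy": 0, "wz": 0, "jaw": 0.38},
    {"x": 0, "y": 0, "z": -50, "wx": 0, "wy": 0, "wz": 0, "jaw": 0.6}
  ]
}}

```text
t: 9.95
ee_pos: [484.7, -70.4, 125.3]
tool_rot: [-179.9, 0.4, -3.1]
contact_force: [0.9, 0.4, 0.3]
opening: 0.579
grasp_force: 0.0
```

```bash
python3 -c "
from h import *
f=eyes.grab_frame('top')
for t in tiles2(f): print(*t)
togo(483.6,216.4,11,-20)"
```

```text
532.6 280.0 [25.1 25.4] 5.4
483.4 216.3 [25.4 24.2] 70.5
435.6 273.0 [24.5 25.8] 7.6
t 10.00 tool shift [ -22.1 -287.3  123.8] wz 16.9 pos [490.2 -71.7 134.8] rot [179.9  -0.5  -3.1] open 0.6 F [4.  0.1 4.7] 0.0
```

Emit:
{"op": "send_rows", "data": {
  "motion": [
    {"x": -4, "y": -57, "z": 0, "wx": 0, "wy": 0, "wz": 0, "jaw": 0.6},
    {"x": -4, "y": -58, "z": 0, "wx": 0, "wy": 0, "wz": 0, "jaw": 0.6},
    {"x": -4, "y": -58, "z": 0, "wx": 0, "wy": 0, "wz": 0, "jaw": 0.6},
    {"x": -4, "y": -58, "z": 0, "wx": 0, "wy": 0, "wz": 0, "jaw": 0.6},
    {"x": -4, "y": -57, "z": 0, "wx": 0, "wy": 0, "wz": 0, "jaw": 0.6}
  ]
}}

```text
t: 10.62
ee_pos: [482.6, 219.7, 127.7]
tool_rot: [-180.0, -0.1, -3.1]
contact_force: [1.6, 0.1, 0.0]
opening: 0.598
grasp_force: 0.0
```

Emit:
{"op": "send_rows", "data": {
  "motion": [
    {"x": 0, "y": 0, "z": 35, "wx": 0, "wy": 0, "wz": 8.4, "jaw": 0.6},
    {"x": 0, "y": 0, "z": 35, "wx": 0, "wy": 0, "wz": 8.4, "jaw": 0.6},
    {"x": 0, "y": 0, "z": 0, "wx": 0, "wy": 0, "wz": 0, "jaw": 0.6},
    {"x": 0, "y": 0, "z": 0, "wx": 0, "wy": 0, "wz": 0, "jaw": 0.6}
  ]
}}

```text
t: 11.12
ee_pos: [483.5, 217.8, 58.6]
tool_rot: [-179.9, -0.1, -19.8]
contact_force: [0.5, -1.5, 0.6]
opening: 0.596
grasp_force: 0.0
```

```bash
python3 -c "
from h import *
togo(483.6,216.4,11,-20)"
```

```text
t 11.12 tool shift [ 0.5  1.3 47.6] wz 0.2 pos [483.5 217.8  58.6] rot [-1.799e+02 -1.000e-01 -1.980e+01] open 0.6 F [ 0.5 -1.5  0.6] 0.0
```

Emit:
{"op": "send_rows", "data": {
  "motion": [
    {"x": 0.5, "y": 1, "z": 25, "wx": 0, "wy": 0, "wz": 0, "jaw": 0.6},
    {"x": 0, "y": 0, "z": 17, "wx": 0, "wy": 0, "wz": 0, "jaw": 0.6},
    {"x": 0, "y": 0, "z": 5, "wx": 0, "wy": 0, "wz": 0, "jaw": 0.6},
    {"x": 0, "y": 0, "z": 0, "wx": 0, "wy": 0, "wz": 0, "jaw": 0.4},
    {"x": 0, "y": 0, "z": 0, "wx": 0, "wy": 0, "wz": 0, "jaw": 0.1}
  ]
}}

```text
t: 11.75
ee_pos: [483.7, 216.9, 11.5]
tool_rot: [-179.9, -0.1, -19.9]
contact_force: [0.4, -0.2, -0.1]
opening: 0.264
grasp_force: 29.9
```

Emit:
{"op": "send_rows", "data": {
  "motion": [
    {"x": 0, "y": 0, "z": 0, "wx": 0, "wy": 0, "wz": 0, "jaw": 0.1},
    {"x": 0, "y": 0, "z": 0, "wx": 0, "wy": 0, "wz": 0, "jaw": 0.1},
    {"x": 0, "y": 0, "z": -30, "wx": 0, "wy": 0, "wz": 0, "jaw": 0.1},
    {"x": 0, "y": 0, "z": -45, "wx": 0, "wy": 0, "wz": 0, "jaw": 0.1},
    {"x": 0, "y": 0, "z": -45, "wx": 0, "wy": 0, "wz": 0, "jaw": 0.1}
  ]
}}

```text
t: 12.38
ee_pos: [482.2, 216.4, 131.1]
tool_rot: [180.0, 0.1, -19.9]
contact_force: [0.4, 0.5, 0.2]
opening: 0.273
grasp_force: 29.9
```

```bash
python3 -c "
from h import *
togo(487,-71.5,66,-3)"
```

```text
t 12.38 tool shift [102.5 269.1  65.1] wz -16.9 pos [482.2 216.4 131.1] rot [ 1.80e+02  1.00e-01 -1.99e+01] open 0.27 F [0.4 0.5 0.2] 29.9
```

Emit:
{"op": "send_rows", "data": {
  "motion": [
    {"x": 20, "y": 54, "z": 0, "wx": 0, "wy": 0, "wz": 0, "jaw": 0.1},
    {"x": 20, "y": 54, "z": 0, "wx": 0, "wy": 0, "wz": 0, "jaw": 0.1},
    {"x": 21, "y": 54, "z": 0, "wx": 0, "wy": 0, "wz": 0, "jaw": 0.1},
    {"x": 21, "y": 54, "z": 0, "wx": 0, "wy": 0, "wz": 0, "jaw": 0.1},
    {"x": 20, "y": 53, "z": 0, "wx": 0, "wy": 0, "wz": 0, "jaw": 0.1}
  ]
}}

```text
t: 13.0
ee_pos: [486.7, -72.9, 130.4]
tool_rot: [-180.0, -0.0, -19.9]
contact_force: [0.4, 0.0, -0.2]
opening: 0.27
grasp_force: 29.9
```

Emit:
{"op": "send_rows", "data": {
  "motion": [
    {"x": 0, "y": 0, "z": 30, "wx": 0, "wy": 0, "wz": 0, "jaw": 0.1},
    {"x": 0, "y": 0, "z": 25, "wx": 0, "wy": 0, "wz": 0, "jaw": 0.1},
    {"x": 0, "y": 0, "z": 9, "wx": 0, "wy": 0, "wz": 0, "jaw": 0.1},
    {"x": 0, "y": 0, "z": 0, "wx": 0, "wy": 0, "wz": 0, "jaw": 0.1},
    {"x": 0, "y": 0, "z": 0, "wx": 0, "wy": 0, "wz": 0, "jaw": 0.1}
  ]
}}

```text
t: 13.62
ee_pos: [488.0, -71.1, 67.5]
tool_rot: [-180.0, -0.1, -19.9]
contact_force: [0.2, -0.1, 0.2]
opening: 0.264
grasp_force: 29.9
```

Emit:
{"op": "send_rows", "data": {
  "motion": [
    {"x": 0, "y": 0, "z": 0, "wx": 0, "wy": 0, "wz": 0, "jaw": 0.38},
    {"x": 0, "y": 0, "z": 0, "wx": 0, "wy": 0, "wz": 0, "jaw": 0.38},
    {"x": 0, "y": 0, "z": -20, "wx": 0, "wy": 0, "wz": 0, "jaw": 0.38},
    {"x": 0, "y": 0, "z": -50, "wx": 0, "wy": 0, "wz": 0, "jaw": 0.6},
    {"x": 0, "y": 0, "z": -20, "wx": 0, "wy": 0, "wz": 0, "jaw": 0.6}
  ]
}}

```text
t: 14.25
ee_pos: [488.8, -71.4, 160.0]
tool_rot: [-180.0, -0.3, -19.9]
contact_force: [0.8, -0.4, -0.4]
opening: 0.596
grasp_force: 0.0
```

Emit:
{"op": "send_rows", "data": {
  "motion": [
    {"x": -60, "y": 0, "z": 0, "wx": 0, "wy": 0, "wz": 0, "jaw": 0.6},
    {"x": -60, "y": 0, "z": 0, "wx": 0, "wy": 0, "wz": 0, "jaw": 0.6},
    {"x": 0, "y": 0, "z": 0, "wx": 0, "wy": 0, "wz": 0, "jaw": 0.6}
  ]
}}

```text
t: 14.62
ee_pos: [371.1, -29.1, 155.4]
tool_rot: [-180.0, -0.0, -19.8]
contact_force: [0.3, -0.5, -0.0]
opening: 0.598
grasp_force: 0.0
```

```bash
python3 -c "
from h import *
f=eyes.grab_frame('top'); pickle.dump(f,open('f1.pkl','wb'))
for t in tiles2(f): print(*t)
togo(532,-6,66,-20)
cv2.imwrite('pics/c.png',cv2.resize(cv2.cvtColor(f['img'][140:290,130:360],cv2.COLOR_RGB2BGR),None,fx=3.4,fy=3.4,interpolation=cv2.INTER_CUBIC))"
```

```text
532.7 280.0 [25.1 25.4] 5.6
489.9 -71.7 [30.1 29.9] 78.6
435.6 272.9 [24.6 26. ] 8.1
t 14.68 tool shift [141.2 -76.3  90.5] wz 0.1 pos [373.3 -29.8 156.5] rot [-180.    -0.2  -19.9] open 0.6 F [ 0.9 -0.  -0. ] 0.0
```

View pics/c.png

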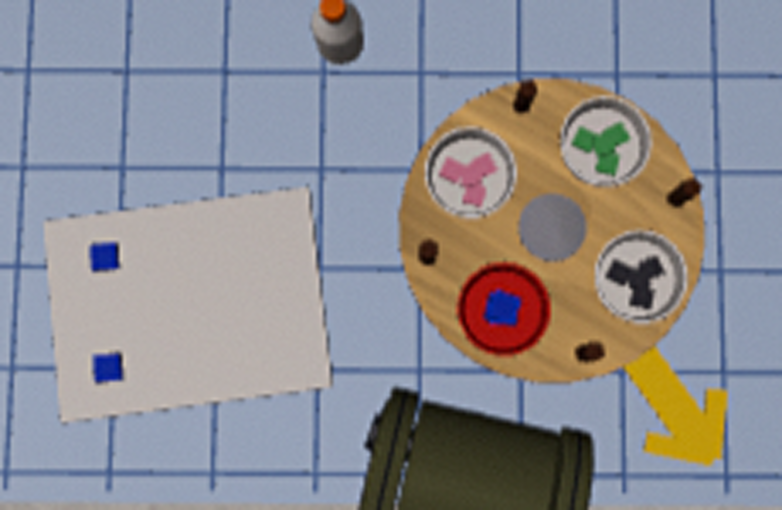

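Three tiles are stacked in the red dish at about (503,308) in the crop, and two remain on the board at (105,256) and (108,367). The carousel has not turned. I'll take post0 at about (451,-142), closing tangentially at yaw 14.4, which ends near yaw 80 after the turn.

Emit:
{"op": "send_rows", "data": {
  "motion": [
    {"x": 0, "y": 0, "z": 0, "wx": 0, "wy": 0, "wz": -8.6, "jaw": 0.6},
    {"x": 0, "y": 0, "z": 0, "wx": 0, "wy": 0, "wz": -8.6, "jaw": 0.6},
    {"x": 0, "y": 0, "z": 0, "wx": 0, "wy": 0, "wz": -8.6, "jaw": 0.6},
    {"x": 0, "y": 0, "z": 0, "wx": 0, "wy": 0, "wz": -8.5, "jaw": 0.6},
    {"x": 16, "y": 42, "z": 0, "wx": 0, "wy": 0, "wz": 0, "jaw": 0.6}
  ]
}}

```text
t: 15.3
ee_pos: [401.6, -66.8, 156.9]
tool_rot: [180.0, -0.1, 14.6]
contact_force: [1.0, 0.4, 0.5]
opening: 0.604
grasp_force: 0.0
```

Emit:
{"op": "send_rows", "data": {
  "motion": [
    {"x": 16, "y": 43, "z": 0, "wx": 0, "wy": 0, "wz": 0, "jaw": 0.6},
    {"x": 16, "y": 43, "z": 0, "wx": 0, "wy": 0, "wz": 0, "jaw": 0.6},
    {"x": 0, "y": 0, "z": 20, "wx": 0, "wy": 0, "wz": 0, "jaw": 0.6},
    {"x": 0, "y": 0, "z": 0, "wx": 0, "wy": 0, "wz": 0, "jaw": 0.6},
    {"x": 0, "y": 0, "z": 0, "wx": 0, "wy": 0, "wz": 0, "jaw": 0.6}
  ]
}}

```text
t: 15.92
ee_pos: [453.2, -142.5, 136.7]
tool_rot: [180.0, -0.0, 14.4]
contact_force: [0.7, 0.6, 0.7]
opening: 0.598
grasp_force: 0.0
```

```bash
python3 -c "
from h import *
togo(451,-141.7,70,14.4)"
```

```text
t 15.93 tool shift [-2.  -1.3 66.7] wz 0.0 pos [ 453.2 -142.5  136.7] rot [180.   -0.   14.4] open 0.6 F [0.7 0.6 0.7] 0.0
```

Emit:
{"op": "send_rows", "data": {
  "motion": [
    {"x": -1.5, "y": -1, "z": 25, "wx": 0, "wy": 0, "wz": 0, "jaw": 0.6},
    {"x": 0, "y": 0, "z": 25, "wx": 0, "wy": 0, "wz": 0, "jaw": 0.6},
    {"x": 0, "y": 0, "z": 14, "wx": 0, "wy": 0, "wz": 0, "jaw": 0.6},
    {"x": 0, "y": 0, "z": 0, "wx": 0, "wy": 0, "wz": 0, "jaw": 0.4},
    {"x": 0, "y": 0, "z": 0, "wx": 0, "wy": 0, "wz": 0, "jaw": 0.2}
  ],
  "squeeze": 30
}}

```text
t: 16.55
ee_pos: [451.8, -142.0, 73.5]
tool_rot: [179.9, -0.1, 14.4]
contact_force: [-0.3, -0.2, 1.3]
opening: 0.21
grasp_force: 0.0
```

Emit:
{"op": "send_rows", "data": {
  "motion": [
    {"x": 0, "y": 0, "z": 0, "wx": 0, "wy": 0, "wz": 0, "jaw": 0.05},
    {"x": 0, "y": 0, "z": 0, "wx": 0, "wy": 0, "wz": 0, "jaw": 0.05},
    {"x": 0, "y": 0, "z": 0, "wx": 0, "wy": 0, "wz": 0, "jaw": 0.05}
  ]
}}

```text
t: 16.92
ee_pos: [451.8, -142.0, 73.6]
tool_rot: [179.9, -0.1, 14.4]
contact_force: [-0.2, 0.2, 5.9]
opening: 0.176
grasp_force: 29.9
```

```bash
python3 -c "
from h import *
togo(451,-141.7,70,14.4)
f=eyes.grab_frame('top')
for t in tiles2(f): print(*t)
for m,a,c in blobs(mask(f,'red')): print(a,cast(f,c,45)[0])
"
```

```text
t 16.93 tool shift [-0.7 -0.5  3.6] wz 0.0 pos [ 451.8 -142.    73.6] rot [ 1.799e+02 -1.000e-01  1.440e+01] open 0.18 F [-0.2  0.2  5.9] 29.9
532.7 280.0 [25.1 25.4] 5.6
489.2 -72.1 [29.9 30.7] 75.9
435.5 272.8 [24.3 25.6] 7.4
464 [486.51830757 -71.99844873  45.        ]
115 [364.88104537 604.48669232  45.        ]
113 [350.16544167 630.1664631   45.        ]
```

Emit:
{"op": "send_rows", "data": {
  "motion": [
    {"x": 0.1, "y": 3.9, "z": 0, "wx": 0, "wy": 0, "wz": -2, "jaw": 0.05},
    {"x": 0.3, "y": 7.8, "z": 0, "wx": 0, "wy": 0, "wz": -4, "jaw": 0.05},
    {"x": 0.3, "y": 7.8, "z": 0, "wx": 0, "wy": 0, "wz": -4, "jaw": 0.05},
    {"x": 0.3, "y": 7.8, "z": 0, "wx": 0, "wy": 0, "wz": -4, "jaw": 0.05},
    {"x": 0.3, "y": 7.8, "z": 0, "wx": 0, "wy": 0, "wz": -4, "jaw": 0.05}
  ]
}}

```text
t: 17.6
ee_pos: [465.6, -174.5, 73.7]
tool_rot: [179.9, -0.0, 32.5]
contact_force: [-2.0, 0.3, 5.8]
opening: 0.176
grasp_force: 30.0
```

Emit:
{"op": "send_rows", "data": {
  "motion": [
    {"x": 0.3, "y": 7.8, "z": 0, "wx": 0, "wy": 0, "wz": -4, "jaw": 0.05},
    {"x": 0.3, "y": 7.8, "z": 0, "wx": 0, "wy": 0, "wz": -4, "jaw": 0.05},
    {"x": 0.3, "y": 7.8, "z": 0, "wx": 0, "wy": 0, "wz": -4, "jaw": 0.05},
    {"x": 0.1, "y": 3.9, "z": 0, "wx": 0, "wy": 0, "wz": -2, "jaw": 0.05},
    {"x": 0, "y": 0, "z": 0, "wx": 0, "wy": 0, "wz": 0, "jaw": 0.05}
  ]
}}

```text
t: 18.23
ee_pos: [483.0, -195.8, 73.7]
tool_rot: [179.9, 0.0, 46.4]
contact_force: [-2.4, -2.3, 6.0]
opening: 0.177
grasp_force: 30.0
```

```bash
python3 -c "
from h import *
togo(451,-141.7,70,14.4)
f=eyes.grab_frame('top')
for t in tiles2(f): print(*t)
for m,a,c in blobs(mask(f,'red')): p=cast(f,c,45)[0]; print(a,p,np.degrees(np.arctan2(p[1]+114,p[0]-559.5))%360)
p=sensors.get_obs()['ee_pos']; print(np.hypot(p[0]-559.5,p[1]+114),np.degrees(np.arctan2(p[1]+114,p[0]-559.5))%360)
"
```

```text
t 18.23 tool shift [ 17.2 -60.5   3.7] wz 32.0 pos [ 483.  -195.8   73.7] rot [179.9   0.   46.4] open 0.18 F [-2.4 -2.3  6. ] 30.0
532.6 280.0 [25.1 25.4] 5.6
475.9 -119.2 [28.7 30.8] 17.9
435.6 272.8 [24.5 25.8] 8.3
471 [ 474.78668872 -118.67771245   45.        ] 183.16055740923784
120 [364.31883494 603.93889976  45.        ] 105.20902821917882
114 [349.04901778 629.65748928  45.        ] 105.80122151104699
112.0361187680372 226.89528907865426
```

Emit:
{"op": "send_rows", "data": {
  "motion": [
    {"x": 0.1, "y": 3.9, "z": 0, "wx": 0, "wy": 0, "wz": -2, "jaw": 0.05},
    {"x": 0.3, "y": 7.8, "z": 0, "wx": 0, "wy": 0, "wz": -4, "jaw": 0.05},
    {"x": 0.3, "y": 7.8, "z": 0, "wx": 0, "wy": 0, "wz": -4, "jaw": 0.05},
    {"x": 0.3, "y": 7.8, "z": 0, "wx": 0, "wy": 0, "wz": -4, "jaw": 0.05},
    {"x": 0.3, "y": 7.8, "z": 0, "wx": 0, "wy": 0, "wz": -4, "jaw": 0.05}
  ]
}}

```text
t: 18.9
ee_pos: [511.7, -215.6, 73.7]
tool_rot: [179.9, 0.1, 64.6]
contact_force: [-2.3, -0.9, 6.0]
opening: 0.171
grasp_force: 30.0
```

Emit:
{"op": "send_rows", "data": {
  "motion": [
    {"x": 0.3, "y": 7.8, "z": 0, "wx": 0, "wy": 0, "wz": -4, "jaw": 0.05},
    {"x": 0.3, "y": 7.8, "z": 0, "wx": 0, "wy": 0, "wz": -4, "jaw": 0.05},
    {"x": 0.3, "y": 7.8, "z": 0, "wx": 0, "wy": 0, "wz": -4, "jaw": 0.05},
    {"x": 0.2, "y": 6, "z": 0, "wx": 0, "wy": 0, "wz": -3, "jaw": 0.05},
    {"x": 0, "y": 0, "z": 0, "wx": 0, "wy": 0, "wz": 0, "jaw": 0.05}
  ]
}}

```text
t: 19.52
ee_pos: [540.0, -224.7, 73.7]
tool_rot: [179.9, 0.1, 79.4]
contact_force: [-0.8, -3.1, 5.9]
opening: 0.174
grasp_force: 30.0
```

Emit:
{"op": "send_rows", "data": {
  "motion": [
    {"x": 0, "y": 0, "z": 0, "wx": 0, "wy": 0, "wz": 0, "jaw": 0.05},
    {"x": 0, "y": 0, "z": 0, "wx": 0, "wy": 0, "wz": 0, "jaw": 0.05}
  ]
}}

```text
t: 19.77
ee_pos: [539.6, -224.7, 73.7]
tool_rot: [179.9, 0.1, 79.4]
contact_force: [-1.8, -2.6, 5.2]
opening: 0.174
grasp_force: 30.0
```

```bash
python3 -c "
from h import *
togo(451,-141.7,70,14.4)
for n in('top','scene'):
  f=eyes.grab_frame(n)
  if n=='top':
    for t in tiles2(f): print(*t)
  for m,a,c in blobs(mask(f,'red')): p=cast(f,c,45)[0]; print(a,p,np.degrees(np.arctan2(p[1]+114,p[0]-559.5))%360)
  for m,a,c in blobs(mask(f,'yellow'),60):
    ys,xs=np.nonzero(m); p=cast(f,np.c_[xs,ys],6).mean(0); print('yel',a,p,np.degrees(np.arctan2(p[1]+114,p[0]-559.5))%360)
  if n=='top': cv2.imwrite('pics/d.png',cv2.resize(cv2.cvtColor(f['img'][140:290,130:360],cv2.COLOR_RGB2BGR),None,fx=3.4,fy=3.4,interpolation=cv2.INTER_CUBIC))
p=sensors.get_obs()['ee_pos']; print(np.hypot(p[0]-559.5,p[1]+114),np.degrees(np.arctan2(p[1]+114,p[0]-559.5))%360)
"
```

```text
t 19.77 tool shift [  65.2 -102.4    3.7] wz 65.0 pos [ 539.6 -224.7   73.7] rot [1.799e+02 1.000e-01 7.940e+01] open 0.17 F [-1.8 -2.6  5.2] 30.0
532.7 280.0 [25.1 25.4] 5.6
492.9 -173.2 [49.5 60.1] 88.8
435.6 272.8 [24.5 25.7] 8.1
282 [ 494.99651152 -152.32166399   45.        ] 210.71463973822807
119 [364.33901808 603.90273911  45.        ] 105.208258855937
114 [348.58648337 629.41372974  45.        ] 105.83914161580107
yel 262 [ 403.93489484 -231.75019353    6.        ] 217.1227733234561
112.46063123397553 259.820469401975
```

View pics/d.png

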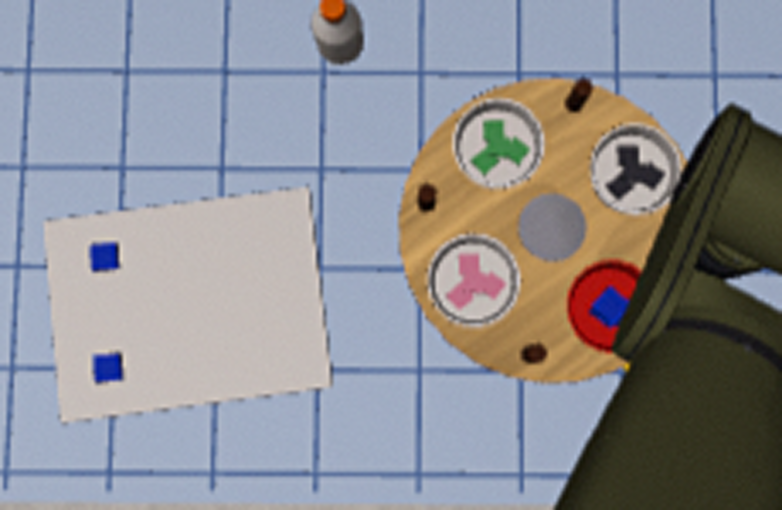

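The view shows the red dish, partly hidden by the arm, at (608,305) in the crop over the arrow, with the stack still inside and two tiles on the board. I'll check the angle from the three visible posts, with both the carousel and the arrow referenced to the same axis.

```bash
python3 - <<'E'
from h import *
f0=pickle.load(open("f1.pkl","rb")); f=eyes.grab_frame("top")
def posts(f):
    h=hsv(f); roi=np.zeros(h.shape[:2],bool); roi[155:262,240:345]=1
    for m,a,c in blobs((h[...,2]<75)&~((h[...,0]<5)|(h[...,0]>174))&roi,25):
        p=cast(f,c,70)[0]-[559.5,-114,0]; r=np.hypot(*p[:2])
        if 104<r<120: print(round(r,1),round(np.degrees(np.arctan2(p[1],p[0]))%360,1),a)
posts(f0);print();posts(f)
ys,xs=np.nonzero(mask(f0,"yellow")); w=cast(f0,np.c_[xs,ys],6)[:,:2]-[559.5,-114]
r=np.hypot(*w.T); a=np.degrees(np.arctan2(w[:,1],w[:,0]))%360
for lo in range(140,250,20): s=(r>=lo)&(r<lo+20); print(lo,s.sum(),a[s].mean() if s.any() else None)
E
```

```text
112.5 13.2 38
112.3 283.5 43
111.7 103.9 31
112.2 193.7 30

112.5 349.5 40
111.7 79.7 29
112.8 169.7 27
140 69 215.27921083392548
160 70 215.36970591041714
180 70 215.59829862185833
200 156 215.42520806047645
220 102 215.64432858919594
240 11 215.74849273600614
```

The red dish is at about 214.6° and the arrow at about 215.4°, an error of roughly 1 mm. The grip force is 30 N, so I'm handing in.

```bash
python3 -c "
from bench import sign_off
print(sign_off())"
```

```text
the job is handed in; nothing more can be done
None
```

The job is handed in: three blue tiles are stacked in the red dish and two are left on the board. The dish measured about 1 mm from the front spot, with the gripper holding a carousel post at 30 N; no verdict came back.

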